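Engage the magnets of a bead separator past its eccentric lock

TASK

Put the magnets against the sample tubes: with the fingertips, push the black cam lever of the bead separator round until it points straight forward, in line with the slide's travel and away from the push plate, so that the cam's low side faces the follower roller, and only then push the magnet slide forward by its upright push plate until the magnet bar is fully home, flush against the white tube block. Push only, nothing is to be lifted: the tubes stay seated in the block, the lever stays forward, and the other things on the bench are left where they are.

Things in the scene. Friction and masses are not known exactly. Their poses are not given: they have to be found in the camera images.
- station: Magnetic bead separator, fixed on the bench: aluminium base 190 mm (x) by 300 mm (y), its top 14 mm high. Origin: centre of its underside. +x is FORWARD, the way the magnet slide goes home, roughly away from the robot; +y is left. In this frame (mm): white tube block 36 x 170 centred at (45, -45), top 50 high; cam pivot at (20, 105). All heights are above the bench.
- slide (a joint): Travel of the magnet slide along the station's +x, m: 0 = back, 0.034 = home at a hard stop, magnet bar flush with the tube block. An aluminium carriage on two rails; about 3 N moves it and it stays where left. Unless the cam is at its low point, the roller on its left arm meets the cam after 5 to 18 mm and stops it; with the lever within 0.3 rad of 0 it can go home.
- push_face (a point): Centre of the rear face (the side to push, facing the station's -x) of the slide's upright push plate, 40 mm high; the plate is 110 mm wide along y, 6 mm thick, from 22 to 55 mm high. Behind it the base plate (14 mm high) runs on 31 mm when the slide is back, then open bench. Moves with the slide; station axes.
- magnet_face (a point): Centre of the front face of the dark magnet bar across the slide's front edge (170 mm wide, 30 to 52 mm high). Moves with the slide; at home it is flush with the tube block's rear face.
- cam (a joint): Angle of cam and lever, rad, counter-clockwise from above, from the station's +x. 0 = LOW POINT at the roller: lever straight forward (+x). 1.57 = lever left (+y). About 2.8 = lever back towards the robot, high side at the roller. Starts from 1.9 to 2.8, so turn it clockwise; stops at -0.2 (a pin) and 2.9. Stiff: 0.4 N m (7 N at 55 mm from the pivot), stays where left.
- cam_axis (a point): Point on the cam's vertical pivot axis at mid-height of the lever, 49 mm high; its x axis points along the lever. The cam is a 60 mm steel disc bored 16 mm off centre, 18 to 32 mm high; the lever lies over its high side.
- lever_end (a point): Centre of the rounded end (18 mm across) of the cam's black lever, 80 mm from the pivot, 49 mm high; moves with the cam. The lever is a straight radial bar 13 mm wide, from 40 to 58 mm high. Everything it sweeps over (roller, arm, base) is below 36 mm; the tubes and the push plate lie outside its sweep.
- tube1: loose capped 2 ml sample tube, 11 mm across (cap 14 mm), 41 mm tall, standing in the tube block at about y = -115 mm of the station; cap top 61 mm above the bench; origin at the centre of its bottom end, 20 mm above the bench. Leave it in place.
- tube2: loose capped 2 ml sample tube, 11 mm across (cap 14 mm), 41 mm tall, standing in the tube block at about y = -95 mm of the station; cap top 61 mm above the bench; origin at the centre of its bottom end, 20 mm above the bench. Leave it in place.
- tube3: loose capped 2 ml sample tube, 11 mm across (cap 14 mm), 41 mm tall, standing in the tube block at about y = -55 mm of the station; cap top 61 mm above the bench; origin at the centre of its bottom end, 20 mm above the bench. Leave it in place.
- tube4: loose capped 2 ml sample tube, 11 mm across (cap 14 mm), 41 mm tall, standing in the tube block at about y = -35 mm of the station; cap top 61 mm above the bench; origin at the centre of its bottom end, 20 mm above the bench. Leave it in place.
- tube5: loose capped 2 ml sample tube, 11 mm across (cap 14 mm), 41 mm tall, standing in the tube block at about y = 5 mm of the station; cap top 61 mm above the bench; origin at the centre of its bottom end, 20 mm above the bench. Leave it in place.
- tube6: loose capped 2 ml sample tube, 11 mm across (cap 14 mm), 41 mm tall, standing in the tube block at about y = 25 mm of the station; cap top 61 mm above the bench; origin at the centre of its bottom end, 20 mm above the bench. Leave it in place.
- reagent: small round reagent bottle with a cap, 44 mm across, 85 mm tall, standing to the right of the separator; origin at the centre of its underside. Bystander: leave it alone.
- cooler: blue 96-hole cooling rack, 85 x 125 x 50 mm, beyond the tube block; origin at the centre of its underside. Bystander: leave it alone.
- pipette: hand pipette lying on the bench left of the separator, about 250 mm long and 32 mm high; origin near its middle, on the bench, tip towards its +x. Bystander: leave it alone.
- marker: marker pen lying on the bench on the robot's side of the separator, 125 mm long, 15 mm high; origin at its middle, on the bench. Bystander: leave it alone.

How it is judged:
By the outcome, as a careful person would: the job done as asked, in the order asked, and still so for the second after the job is handed in, with the robot touching nothing.
It also fails if it takes over 53 s, if anything falls off the work surface, if the arm or the gripper's body presses on something with over 40 N, if the wrist force passes 120 N, or if a joint passes its speed limit or range.

ROBOT

A 7-joint arm with a two-finger parallel gripper is mounted at the origin on the work surface. World frame = base frame: x ahead of the robot, y to its left, z up, the work surface at z = 0. Lengths are in m, angles in rad, forces in N, time in s.
With the tool pointing down it reaches from about 0.4 to 0.875 m from the base axis. Payload 19.3 kg.
Tool frame: the origin (TCP) lies midway between the tips of the shut fingers; the grasp point (between the pads) lies 19 mm behind it; z points along the fingers, y is the line along which they close (so a half turn about z gives the same grasp; the last joint's range is limited). The gripper opens to 85 mm and grips with 20 to 120 N. Pads are 22 mm wide; open, the fingers measure 114 mm over their backs; the gripper's body (76 mm by 85 mm) begins 54 mm behind the grasp point. The pads swing forward as they close: fully open they stand 13 mm farther back than shut.
Start: joints at [-1.331, 0.521, -0.036, 1.599, 0.021, 1.021, -0.113], TCP at [0.191, 0.595, 0.231] pointing down, gripper open.
Joint ranges: [-2.91, 2.91], [-0.3, 2.13], [-1.5, 1.42], [0.17, 2.43], [-1.26, 4.41], [0.16, 1.93], [-2.52, 2.52]. Speed limits (rad/s): [1.89, 1.89, 2.39, 2.39, 3.01, 3.01, 3.01].

INTERFACE

Orientations are given as a rotation vector (axis times angle).
In Python, from cell import state, cams, close_job, finder gives the robot as it stands. The module is installed in compiled form; this text tells all that it offers.
- The arm moves only by the tool play_rows, never from a script. Its arguments are lists of equal length, an entry for each row: "slide": the shift along the tool's x, y, z in m, a list of three; "rot": the turn, a rotation vector about the tool's x, y, z in degrees, a list of three; "claw": the finger opening in m, from 0 to 0.0854. In form: {"slide": [[dx, dy, dz], ...], "rot": [[rx, ry, rz], ...], "claw": [claw, ...]}. A call has 1 to 12 rows; each row is the pose to reach, as a shift and turn from the pose commanded when the call began, along the tool's axes at that moment; what a row does not reach only later rows make up. A row lasts 1/10 s, in which the tool goes at most 50 mm and 8.59 degrees, less where a joint would pass 70% of its speed; a pose out of reach is approached as far as the arm can. A call with a gripper value outside its range is refused whole. The fingers move at their own pace and stop on an object; "grip_force" is the grip in N (left out, the last holds). Time passes only in rows, so rows that repeat a pose let the fingers close. It gives the time, the measured TCP pose, the force, the opening and the grip force at its end, in the units of the state.
- state(): the state, without advancing time (a new reading comes with each control period).
- cams.camera(name): name is "side" or "top"; returns a dict with "pixels" (480x640x3 uint8, blue, green, red), "K" (3x3 intrinsics, pixels), "k1" (the pictures are not rectified: a ray, as slopes to the right and down, at radius r is drawn at 1 + k1 r^2 times it, then the intrinsics apply), "world_from_camera" (4x4, takes a point from camera to world coordinates). Camera axes: x right, y down, z forward; pixel columns grow to the right and rows downward; lengths in m; the calibration is good to about 2 mm. A picture is of the moment at which its call begins. There is no depth.
- close_job(): hands the job in; it is judged then, once.
Trained networks look in the newest picture that a camera, given by its name, has taken for a name from the list of things; names that differ only in an ending like _2 or _b are one class to them, and where a whole thing is asked for, a point or a joint stands for the part that bears it (a point fixed in the world has none). Each returns a list of dicts, best first, with "conf" (0 to 1); they miss things now and then, are a little off and sometimes report something else, mostly with a low value. They report only what shows in the picture. A call takes as long as a camera call.
- finder.boxes_of(camera, thing): "location" ([x, y, z] in m, in world coordinates, good to about 4 mm: the middle of the surface that is visible of it).
- finder.outline_of(camera, thing): "mask" (480x640 bool, what is visible of it).
The state is a dict: "clock": time; "qpos": joint angles; "joint_velocities": joint speeds; "joint_efforts": joint torques, N m; "eef_pos": TCP position; "eef_rot": TCP orientation; "contact_force": force on the tool from outside, world axes, zero at the start; "moment": the same for the moment, N m; "gripper_width": finger opening in m; "grasp_force": force on a finger pad.
Only numpy, scipy, OpenCV 4.12 (cv2) and the standard library are available. Lean on these libraries where they do the work, as an engineer would, in place of code of your own. Each camera call takes 0.05 s, during which the arm holds its last target. There are 200 camera calls.

## Working session

There is one attempt and no reset: what is moved stays moved. The work goes in short steps, Python scripts to look and compute and a tool call to move; the robot and the scene stay as the last step left them, time stands still between calls to the robot, and variables do not carry over. Pictures are saved under pics/ and viewed, at most 10 in all, crops included, and the job is handed in when it is done.

Besides the shell and the picture viewer there is one more tool, called after "Emit:" as name(argument=value, ...) on one line, values as JSON. play_rows: Moves the arm, as the interface text tells. Its arguments: {"type":"object","properties":{"slide":{"type":"array"},"rot":{"type":"array"},"claw":{"type":"array"},"grip_force":{"type":"number"}},"required":["slide","rot","claw"]}

```bash
mkdir -p pics; cat > h.py <<'E'
import numpy as np, cv2
from cell import state, cams, close_job, finder
def px2w(c,u,v,z):
    K=np.array(c["K"]);T=np.array(c["world_from_camera"])
    d=np.array([(u-K[0,2])/K[0,0],(v-K[1,2])/K[1,1]]);s=d.copy()
    for _ in range(20): s=d/(1+c["k1"]*(s@s))
    r=T[:3,:3]@np.array([s[0],s[1],1]);o=T[:3,3]
    return o+r*(z-o[2])/r[2]
E
python3 - <<'E'
from h import *
s=state();print({k:np.round(s[k],3).tolist() for k in s})
for n in("top","side"):
    c=cams.camera(n);cv2.imwrite(f"pics/{n}0.png",c["pixels"]);print(n,np.round(c["world_from_camera"],3).tolist())
    for t in("station","push_face","magnet_face","cam_axis","lever_end","tube1","reagent","cooler","pipette","marker"):
        print(t,[(np.round(b["location"],3).tolist(),round(b["conf"],2)) for b in finder.boxes_of(n,t)[:6]])
E
```

```text
{'clock': 0.0, 'qpos': [-1.331, 0.522, -0.036, 1.6, 0.021, 1.021, -0.113], 'joint_velocities': [0.0, -0.001, -0.002, 0.001, 0.001, -0.0, 0.002], 'joint_efforts': [0.002, -92.71, 1.981, -36.993, 0.018, 0.008, -0.0], 'eef_pos': [0.19, 0.595, 0.231], 'eef_rot': [-0.485, -3.104, 0.002], 'contact_force': [-0.121, 0.714, 0.744], 'moment': [-0.028, -0.015, -0.018], 'grasp_force': 0.0, 'gripper_width': 0.085}
top [[0.021, -0.988, 0.151, 0.445], [-1.0, -0.022, -0.004, 0.025], [0.007, -0.151, -0.989, 0.985], [0.0, 0.0, 0.0, 1.0]]
station [([0.572, -0.053, 0.017], 0.88)]
push_face [([0.538, -0.079, 0.03], 0.84), ([0.569, -0.052, 0.012], 0.55)]
magnet_face [([0.608, -0.105, 0.061], 0.59), ([0.53, -0.256, 0.057], 0.21)]
cam_axis [([0.603, 0.059, 0.033], 0.61)]
lever_end [([0.599, 0.062, 0.031], 0.89)]
tube1 [([0.602, -0.123, 0.057], 0.58), ([0.624, -0.047, 0.057], 0.58), ([0.594, -0.177, 0.061], 0.51), ([0.618, -0.064, 0.061], 0.44), ([0.608, -0.104, 0.058], 0.4)]
reagent [([0.53, -0.256, 0.058], 0.57)]
cooler [([0.734, -0.104, 0.052], 0.83)]
pipette []
marker [([0.436, 0.016, 0.012], 0.66)]
side [[0.865, -0.376, 0.332, 0.322], [-0.502, -0.644, 0.578, -0.51], [-0.003, -0.667, -0.745, 0.704], [0.0, 0.0, 0.0, 1.0]]
station [([0.561, -0.089, 0.017], 0.82)]
push_face [([0.532, -0.097, 0.031], 0.79)]
magnet_face [([0.534, -0.098, 0.034], 0.83), ([0.526, -0.278, 0.052], 0.62)]
cam_axis [([0.595, 0.05, 0.043], 0.7)]
lever_end [([0.598, 0.049, 0.044], 0.62)]
tube1 [([0.624, -0.069, 0.06], 0.67), ([0.606, -0.107, 0.059], 0.5), ([0.622, -0.049, 0.058], 0.48), ([0.601, -0.125, 0.058], 0.42), ([0.563, -0.089, 0.016], 0.42), ([0.589, -0.185, 0.064], 0.4)]
reagent [([0.52, -0.28, 0.052], 0.66)]
cooler [([0.727, -0.118, 0.049], 0.84)]
pipette [([0.59, 0.188, 0.021], 0.66)]
marker [([0.432, 0.01, 0.014], 0.76)]
```

View pics/top0.png

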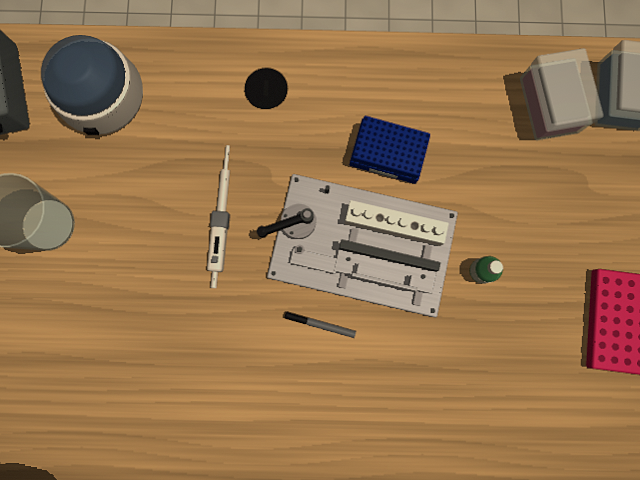

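View pics/side0.png

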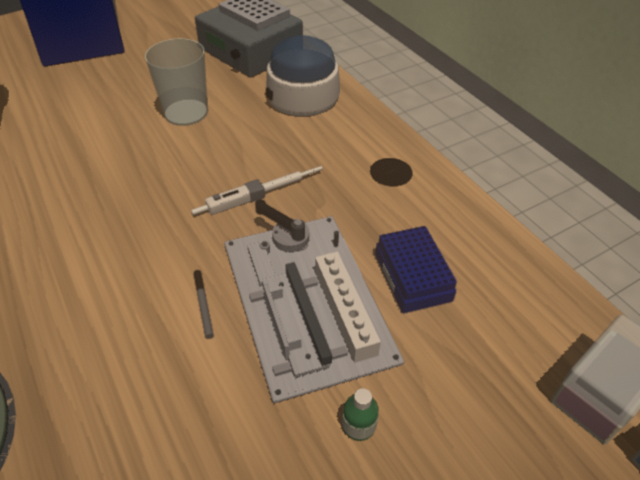

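The top view shows the base corners at about (293,176), (456,212), (437,316) and (267,278). The lever runs from the pivot near (306,215) to its end near (257,235), and the slide is back. The side view agrees with this.

```bash
python3 - <<'E'
from h import *
c=cams.camera("top")
P=np.array([px2w(c,u,v,.014)[:2] for u,v in((293,176),(456,212),(437,316),(267,278))])
M=np.array([(95,150),(95,-150),(-95,-150),(-95,150)])/1000
print(P.round(3).tolist(),[np.linalg.norm(P[i]-P[i-1]).round(3) for i in range(4)])
a,b=M-M.mean(0),P-P.mean(0)
th=np.arctan2((a[:,0]*b[:,1]-a[:,1]*b[:,0]).sum(),(a*b).sum());R=np.array([[np.cos(th),-np.sin(th)],[np.sin(th),np.cos(th)]])
o=P.mean(0);print("th",th,"o",o,"res",((b-a@R.T)*1000).round(1).tolist())
piv=o+R@[.02,.105];print("pivot",piv,"lever px pivot",px2w(c,306,214,.058),"end",px2w(c,259,235,.055))
for t in("lever_end","cam_axis"):
  m=finder.outline_of("top",t)[0]["mask"];v,u=np.nonzero(m);print(t,m.sum(),u.min(),u.max(),v.min(),v.max())
g=cv2.cvtColor(c["pixels"],cv2.COLOR_BGR2GRAY)
cv2.imwrite("pics/crop1.png",cv2.resize(c["pixels"][140:340,190:470],None,fx=2.8,fy=2.8,interpolation=cv2.INTER_CUBIC))
e=px2w(c,259,235,.055)[:2]-piv;print("cam",np.arctan2(e[1],e[0])-th,np.linalg.norm(e))
for n,p in dict(pushface_mid=(-.064-.0,-.045)).items(): print(n,o+R@p)
E
```

```text
[[0.694, 0.064], [0.635, -0.223], [0.454, -0.188], [0.513, 0.104]] [np.float64(0.185), np.float64(0.293), np.float64(0.185), np.float64(0.298)]
th -0.20090815013754174 o [ 0.57388428 -0.06070271] res [[-3.3, -3.1], [-1.8, 3.4], [3.2, 1.0], [1.9, -1.3]]
pivot [0.61443572 0.03819411] lever px pivot [0.6176656  0.03899079 0.058     ] end [0.58099377 0.11637923 0.055     ]
lever_end 1234 257 315 204 238
cam_axis 1172 258 315 204 237
cam 2.17588333000269 0.08503691224485108
pushface_mid [ 0.50219142 -0.09202577]
```

View pics/crop1.png

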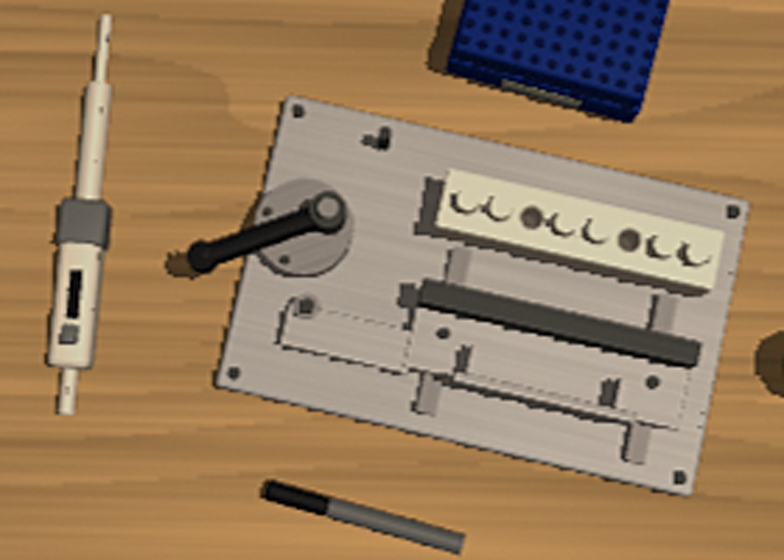

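Emit:
play_rows(slide=[[-0.04,-0.03,0],[-0.08,-0.06,0],[-0.12,-0.09,0],[-0.16,-0.12,0],[-0.2,-0.15,0],[-0.24,-0.18,0],[-0.28,-0.21,0],[-0.32,-0.24,0],[-0.36,-0.27,0],[-0.4,-0.3,0],[-0.44,-0.33,0],[-0.48,-0.36,0]], rot=[[0,0,-1],[0,0,-2],[0,0,-3],[0,0,-4],[0,0,-5],[0,0,-6.2],[0,0,-6.2],[0,0,-6.2],[0,0,-6.2],[0,0,-6.2],[0,0,-6.2],[0,0,-6.2]], claw=[0,0,0,0,0,0,0,0,0,0,0,0])

```text
clock: 2.45
eef_pos: [0.5389, 0.1042, 0.2316]
eef_rot: [0.316, 3.125, 0.0]
contact_force: [1.1, 1.0, 0.7]
gripper_width: -0.0002
grasp_force: 0.0
```

```bash
cat >> h.py <<'E'
from scipy.spatial.transform import Rotation as Ro
TH=-.2009; PIV=np.array([.6155,.0385]); SX=np.array([np.cos(TH),np.sin(TH)]); SY=np.array([-SX[1],SX[0]])
def st():
    s=state();p=np.array(s["eef_pos"]);R=Ro.from_rotvec(s["eef_rot"]).as_matrix();d=p[:2]-PIV
    y=np.arctan2(R[1,1],R[0,1])-np.pi/2-TH
    print("t",round(s["clock"],2),"pos",p.round(4),"relpiv(st) mm",(1000*np.array([d@SX,d@SY])).round(1),"yawerr deg",np.degrees(y).round(2),"F",np.round(s["contact_force"],1),"w",s["gripper_width"],"q",np.round(s["qpos"],2))
    return p,R
def tool(R,p,rel,z):
    w=np.append(PIV+rel[0]*SX+rel[1]*SY,z); return (R.T@(w-p)).round(4)
E
python3 - <<'E'
from h import *
p,R=st();print(tool(R,p,(-.059,.02),.13),tool(R,p,(-.059,.02),.044))
E
```

```text
t 2.45 pos [0.5389 0.1042 0.2316] relpiv(st) mm [-88.2  49.1] yawerr deg -0.04 F [1.1 1.  0.7] w -0.0001583958830054351 q [-0.38  0.4   0.1   1.81 -0.05  0.93  1.12]
[-0.0291 -0.0291  0.1016] [-0.0291 -0.0291  0.1876]
```

Emit:
play_rows(slide=[[-0.026,-0.029,0.0],[-0.026,-0.029,0.045],[-0.026,-0.029,0.09],[-0.026,-0.029,0.13],[-0.026,-0.029,0.16],[-0.026,-0.029,0.18],[-0.026,-0.029,0.187],[-0.026,-0.029,0.187]], rot=[[0,0,0],[0,0,0],[0,0,0],[0,0,0],[0,0,0],[0,0,0],[0,0,0],[0,0,0]], claw=[0,0,0,0,0,0,0,0])

```text
clock: 3.25
eef_pos: [0.5574, 0.0723, 0.0439]
eef_rot: [-0.316, -3.125, 0.001]
contact_force: [0.0, 0.5, -0.7]
gripper_width: -0.0002
grasp_force: 0.0
```

```bash
python3 - <<'E'
from h import *
st()
c=cams.camera("top");d=cams.camera("side")
cv2.imwrite("pics/n1.png",np.hstack([cv2.resize(c["pixels"][150:320,190:350],(400,425)),cv2.resize(d["pixels"][140:310,190:350],(400,425))]))
E
```

```text
t 3.25 pos [0.5574 0.0723 0.0439] relpiv(st) mm [-63.7  21.6] yawerr deg -0.04 F [ 0.   0.5 -0.7] w -0.00018237794564635357 q [-0.29  0.69  0.07  1.9  -0.09  0.55  1.21]
```

View pics/n1.png

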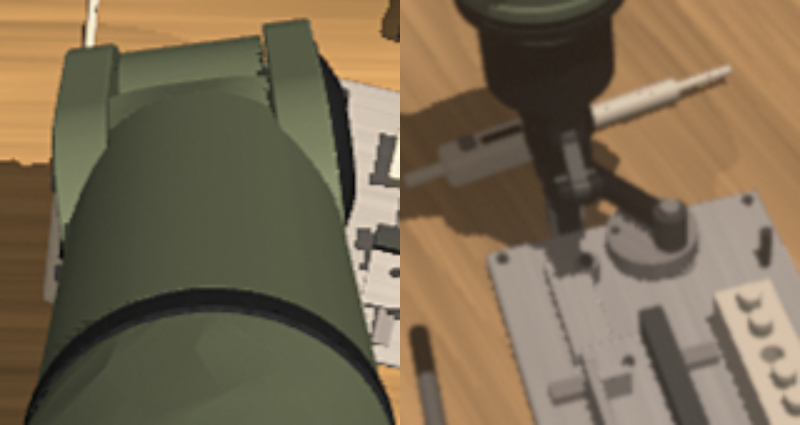

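The side crop shows the shut fingertips behind the lever, at about (565,230). They are clear of the lever, whose end is at (575,180). Starting the push.

Emit:
play_rows(slide=[[-0.014,0.004,0],[-0.022,0.009,0],[-0.029,0.014,0],[-0.037,0.018,0],[-0.046,0.024,0],[-0.053,0.032,0],[-0.059,0.039,0],[-0.067,0.039,0],[-0.074,0.038,0],[-0.084,0.036,0],[-0.084,0.036,0]], rot=[[0,0,0],[0,0,0],[0,0,0],[0,0,0],[0,0,0],[0,0,0],[0,0,0],[0,0,0],[0,0,0],[0,0,0],[0,0,0]], claw=[0,0,0,0,0,0,0,0,0,0,0])

```text
clock: 4.45
eef_pos: [0.6472, 0.091, 0.0447]
eef_rot: [-0.317, -3.125, -0.0]
contact_force: [-3.0, 1.5, -0.8]
gripper_width: 0.0003
grasp_force: 1.4
```

```bash
python3 - <<'E'
from h import *
st()
d=cams.camera("side")
cv2.imwrite("pics/n2.png",cv2.resize(d["pixels"][130:330,190:400],(630,600)))
E
```

```text
t 4.45 pos [0.6472 0.091  0.0447] relpiv(st) mm [20.6 57.8] yawerr deg -0.06 F [-3.   1.5 -0.8] w 0.000266953539049992 q [-0.28  0.8   0.08  1.64 -0.09  0.71  1.21]
```

View pics/n2.png

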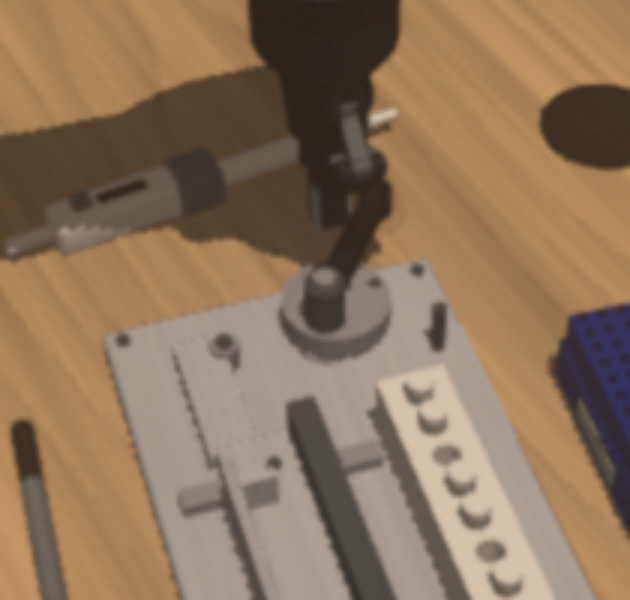

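The lever is following, pushed to about 0.85 rad; in the crop its end is near (375,195) and the pivot near (325,285). Continuing round.

Emit:
play_rows(slide=[[-0.006,-0.003,0],[-0.013,-0.008,0],[-0.021,-0.014,0],[-0.026,-0.021,0],[-0.03,-0.027,0],[-0.034,-0.033,0],[-0.034,-0.033,0]], rot=[[0,0,0],[0,0,0],[0,0,0],[0,0,0],[0,0,0],[0,0,0],[0,0,0]], claw=[0,0,0,0,0,0,0])

```text
clock: 5.2
eef_pos: [0.674, 0.0521, 0.0449]
eef_rot: [0.316, 3.125, 0.001]
contact_force: [-1.7, 1.7, 0.0]
gripper_width: -0.0003
grasp_force: 0.9
```

```bash
cat >> h.py <<'E'
def w2px(c,w):
    T=np.linalg.inv(c["world_from_camera"]);q=T[:3,:3]@w+T[:3,3];s=q[:2]/q[2];s=s*(1+c["k1"]*(s@s));K=np.array(c["K"])
    return np.array([K[0,0]*s[0]+K[0,2],K[1,1]*s[1]+K[1,2]])
E
python3 - <<'E'
from h import *
st()
d=cams.camera("side");im=cv2.resize(d["pixels"][130:330,190:400],(630,600))
for k in(0,.08):
    w=np.append(PIV+k*SX,.058);q=(w2px(d,w)-[190,130])*3;print(q);cv2.circle(im,tuple(int(a) for a in q),2,(0,0,255),-1)
cv2.imwrite("pics/n3.png",im)
E
```

```text
t 5.2 pos [0.674  0.0521 0.0449] relpiv(st) mm [54.6 25. ] yawerr deg -0.04 F [-1.7  1.7  0. ] w -0.0003365404744712057 q [-0.21  0.82  0.08  1.58 -0.08  0.74  1.27]
[325.64237829 283.92720269]
[467.88111953 249.2552222 ]
```

View pics/n3.png

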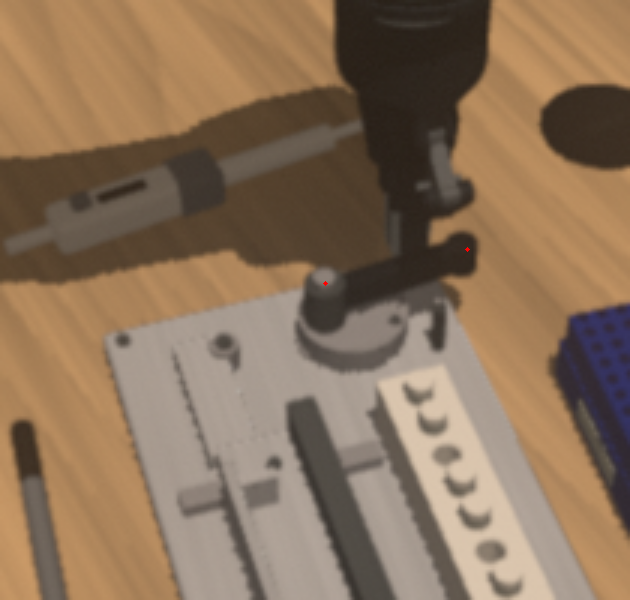

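The lever now nearly points forward. Its end is at about (462,246), against (468,249) predicted for 0 rad. A 2.5 mm nudge, then back off and rise.

Emit:
play_rows(slide=[[0,-0.0025,0],[0,-0.0025,0],[0,0.015,0],[0,0.02,-0.03],[0.03,0.02,-0.07],[0.07,0.0,-0.1],[0.11,-0.03,-0.11],[0.15,-0.06,-0.11],[0.19,-0.08,-0.11],[0.23,-0.11,-0.11],[0.25,-0.13,-0.11],[0.25,-0.13,-0.11]], rot=[[0,0,0],[0,0,0],[0,0,0],[0,0,0],[0,0,0],[0,0,0],[0,0,0],[0,0,0],[0,0,0],[0,0,0],[0,0,0],[0,0,0]], claw=[0,0,0,0,0,0,0,0,0,0,0,0])

```text
clock: 6.45
eef_pos: [0.4005, -0.0266, 0.1549]
eef_rot: [-0.319, -3.125, 0.0]
contact_force: [0.9, 0.3, 0.2]
gripper_width: -0.0
grasp_force: 0.0
```

```bash
python3 - <<'E'
from h import *
st()
for n,b in(("top",(190,110)),("side",(190,150))):
    d=cams.camera(n);im=cv2.resize(d["pixels"][b[1]:b[1]+200,b[0]:b[0]+266],(798,600))
    for k in(0,.08):
        q=(w2px(d,np.append(PIV+k*SX,.058))-b)*3;cv2.circle(im,tuple(int(a) for a in q),2,(0,0,255),-1)
    for p in ((-.0615,-.095),(-.0615,-.205)):
        q=(w2px(d,np.append(PIV+p[0]*SX+p[1]*SY-0.0*SX,.055))-b)*3;cv2.circle(im,tuple(int(a) for a in q),2,(0,255,0),-1)
    cv2.imwrite(f"pics/n4{n}.png",im)
E
```

```text
t 6.45 pos [ 0.4005 -0.0266  0.1549] relpiv(st) mm [-197.6 -106.7] yawerr deg -0.14 F [0.9 0.3 0.2] w -2.7200288357463806e-05 q [-0.17  0.3   0.1   2.24 -0.05  0.61  1.34]
```

View pics/n4top.png

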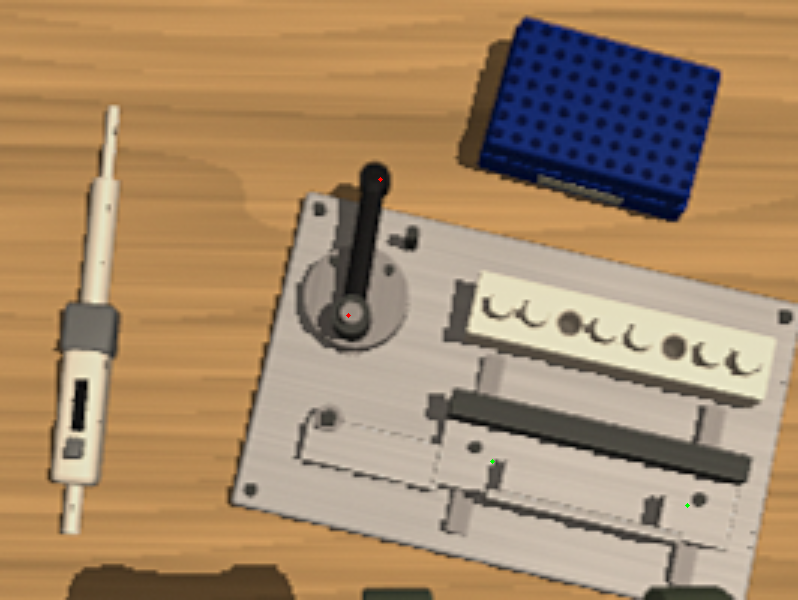

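View pics/n4side.png

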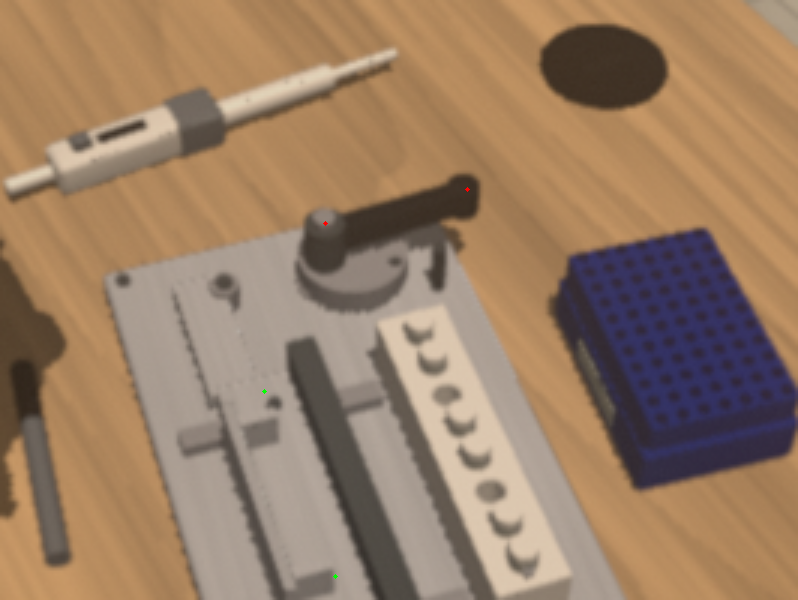

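From above, the lever points forward within about 0.05 rad (end (375,180), pivot (351,312)) and nothing else has moved. The slide is still back, with its plate along (440,485)–(670,545). Going down behind the plate.

Emit:
play_rows(slide=[[-0.04,-0.022,0],[-0.0776,-0.043,0.02],[-0.0776,-0.043,0.06],[-0.0776,-0.043,0.095],[-0.0776,-0.043,0.115],[-0.0776,-0.043,0.12],[-0.09,-0.043,0.12],[-0.098,-0.043,0.12],[-0.103,-0.043,0.12],[-0.108,-0.043,0.12],[-0.113,-0.043,0.12],[-0.118,-0.043,0.12]], rot=[[0,0,0],[0,0,0],[0,0,0],[0,0,0],[0,0,0],[0,0,0],[0,0,0],[0,0,0],[0,0,0],[0,0,0],[0,0,0],[0,0,0]], claw=[0,0,0,0,0,0,0,0,0,0,0,0])

```text
clock: 7.75
eef_pos: [0.5101, -0.0913, 0.0345]
eef_rot: [0.316, 3.126, 0.0]
contact_force: [-3.8, 1.3, 2.7]
gripper_width: 0.0004
grasp_force: 1.6
```

```bash
python3 - <<'E'
from h import *
st()
E
```

```text
t 7.75 pos [ 0.5101 -0.0913  0.0345] relpiv(st) mm [ -77.4 -148.2] yawerr deg -0.04 F [-3.8  1.3  2.7] w 0.0003662718876808946 q [ 0.01  0.67  0.08  2.02 -0.11  0.46  1.53]
```

Emit:
play_rows(slide=[[-0.005,0,0],[-0.01,0,0],[-0.014,0,0],[-0.016,0,0],[-0.016,0,0]], rot=[[0,0,0],[0,0,0],[0,0,0],[0,0,0],[0,0,0]], claw=[0,0,0,0,0])

```text
clock: 8.25
eef_pos: [0.5244, -0.0946, 0.034]
eef_rot: [-0.316, -3.123, 0.0]
contact_force: [-8.0, 1.7, 4.9]
gripper_width: 0.0
grasp_force: 4.5
```

Emit:
play_rows(slide=[[-0.001,0,0],[-0.002,0,0],[-0.002,0,0]], rot=[[0,0,0],[0,0,0],[0,0,0]], claw=[0,0,0])

```text
clock: 8.55
eef_pos: [0.5245, -0.0946, 0.0338]
eef_rot: [-0.316, -3.119, -0.0]
contact_force: [-19.9, 4.4, 13.6]
gripper_width: 0.0
grasp_force: 10.1
```

The slide is against a hard stop (20 N, no advance). Backing off and checking.

Emit:
play_rows(slide=[[0.015,0,0],[0.03,0,0],[0.03,0,-0.04],[0.05,0,-0.08],[0.09,0.02,-0.12],[0.13,0.04,-0.12],[0.13,0.04,-0.12]], rot=[[0,0,0],[0,0,0],[0,0,0],[0,0,0],[0,0,0],[0,0,0],[0,0,0]], claw=[0,0,0,0,0,0,0])

```text
clock: 9.25
eef_pos: [0.4054, -0.0275, 0.1555]
eef_rot: [0.312, 3.125, 0.002]
contact_force: [0.6, 0.2, -0.7]
gripper_width: -0.0001
grasp_force: 0.0
```

```bash
python3 - <<'E'
from h import *
st()
t=cams.camera("top")["pixels"][130:330,270:470];s=cams.camera("side")["pixels"][180:380,220:420]
cv2.imwrite("pics/n5.png",cv2.resize(np.hstack([t,s]),(800,400),interpolation=cv2.INTER_CUBIC))
E
```

```text
t 9.25 pos [ 0.4054 -0.0275  0.1555] relpiv(st) mm [-192.7 -106.6] yawerr deg 0.1 F [ 0.6  0.2 -0.7] w -9.00053474525948e-05 q [-0.17  0.3   0.12  2.23 -0.06  0.61  1.36]
```

View pics/n5.png

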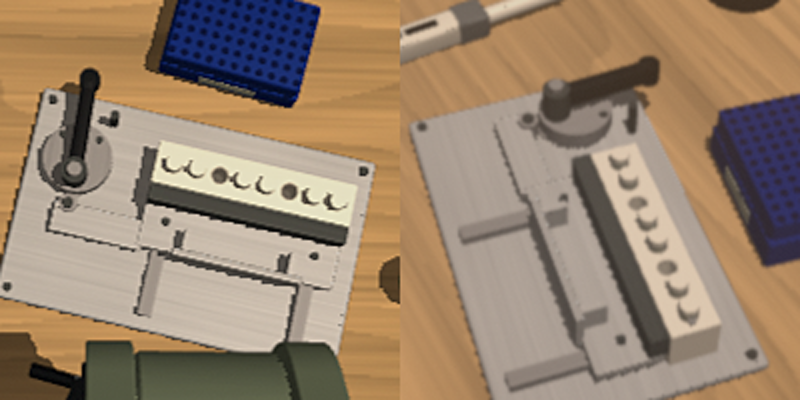

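Both views show the magnet bar flush against the tube block with no gap. The lever still points forward, the tubes are seated, and the arm is clear.

```bash
python3 -c "
from h import *
print(close_job())"
```

```text
the job is handed in; nothing more can be done
None
```

The job is handed in: the cam lever points forward (within about 0.05 rad of straight by the camera), the slide was then pushed to a hard stop with the magnet bar flush against the tube block, and nothing else in view had moved, in about 9 s of the 53 s allowed.

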